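Slide the specimen carrier under the low viewing bridge and start it

TASK

Push the white slide carrier along the worktop, flat and the way it already points, in under the low viewing bridge until it is fully home against the stop at the back. Only then press the green button on the grey box beside the bridge right down and let it go. Use the fingers only to push: do not grip, lift or tip the carrier, and leave the other things where they are.

Things in the scene. Friction and masses are not known exactly. Their poses are not given: they have to be found in the camera images.
- carrier: White flat slide carrier with three glass slides in its top, loose, 110 mm long (its x) by 90 mm wide (y) by 14 mm thick, 0.11 to 0.23 kg. Origin: centre of its underside; x points to its leading edge (which enters the bridge first), z up. Trailing edge, marked by a blue strip, 55 mm behind the origin. Starts in front of the bridge, off to one side and askew.
- bridge: Low viewing bridge with a clear window, fixed. Origin: on the worktop, mid passage; x points into the passage, y left, z up. White deck x -40 to 43 mm, underside 18, top 26 mm high; black lamp bar on it at x 21 to 43, to 40 mm high. Passage between slippery aluminium rails 98 mm wide (96 at its mouth); in front of the deck they flare to 110 mm wide (outside 118) at x = -60 mm.
- bridge_home (a point): Where the carrier's origin lies when fully home: on the worktop, on the passage's middle line, 20 mm in front of the bridge's origin (x = -20 mm). The leading edge then meets the stop, a black bar across the back of the passage 35 mm behind the bridge's origin, and the trailing 35 mm of the carrier stick out in front of the deck.
- control_box (a point): Centre of the top of the grey control box, 76 mm along the bridge's x, 58 mm along its y, 20 mm high, fixed to the right (-y) side of the bridge. The button in its round housing (42 mm across, up to 32 mm above the worktop) is on top.
- start_button (a joint): Travel of the green round push button (26 mm across) on the grey control box: 0 released, 0.006 m fully down; sprung, about 4 N to press fully, comes up by itself.
- start_button_top (a point): Centre of the top face of the green button, pressed straight down.
- microscope: Microscope standing fixed on the worktop to the right of the work, 420 mm high: a tall obstacle, not to be run into. Origin on the worktop under it; it fills from 190 mm nearer to the robot to 185 mm farther (world x) and from 105 mm right to 130 mm left of the origin (world y).
- petri: Round covered culture dish, 93 mm across, 17 mm high, a bystander. Origin: centre of its underside.
- coverslip_box: Small white and blue box, 26 x 30 x 16 mm, a bystander. Origin: centre of its underside.
- oil_bottle: Small brown dropper bottle with red top, 31 mm across, 74 mm high, a bystander. Origin: centre of its underside.

How it is judged (in metres and radians):
On the way, in this order (a step that is already met when the one before it is completed fails the run):
1. the carrier lies fully home under the bridge, against the stop (x of carrier in the frame of bridge above -0.025 m and y of carrier in the frame of bridge between -0.006 and 0.006 m and angle between the x axis of carrier and the x axis of bridge, either way round below 0.08 rad and angle between carrier's own z axis and vertical below 0.03 rad), for 0.2 s.
2. then the green button is pressed down (all of step 1 and value of joint start_button above 0.0045 m), for 0.05 s.
At the end, for the whole second after the job is handed in: The carrier lies flat and still under the bridge, at most 5 mm short of the stop, within 6 mm of the middle of the passage and 0.08 rad of square; after that the button was pressed at least 4.5 mm down, and it is up again (under 2 mm) (all of step 1 and value of joint start_button below 0.002 m and linear speed of carrier below 0.01 m/s); the robot touches nothing.
It fails at once if the carrier is lifted or tipped (more than 0.08 rad, or 8 mm off the worktop) (angle between carrier's own z axis and vertical above 0.08 rad or height (world z) of carrier above 0.008 m).
It fails at once if the button is pressed before the carrier is home (value of joint start_button above 0.0045 m and x of carrier in the frame of bridge below -0.03 m).
It fails at once if a bystander is moved more than 20 mm (distance of any of petri, coverslip_box, oil_bottle from where it was at the start of the episode above 0.02 m).
It also fails if it takes over 72 s, if anything falls off the work surface, if the arm or the gripper's body presses on something with over 40 N, if the wrist force passes 120 N, or if a joint passes its speed limit or range.

ROBOT

A 6-joint arm with a two-finger parallel gripper is mounted at the origin on a cart in front of the work surface, level with it; the furniture and walls round the work are solid. World frame = base frame: x ahead of the robot, y to its left, z up, the work surface at z = 0. Lengths are in mm, angles in rad, forces in N, time in s.
With the tool pointing down it reaches from about 350 to 925 mm from the base axis. Payload 6.4 kg.
Tool frame: the origin (TCP) lies at the very end of the fingers, on their centre line; the grasp point (between the pads) lies bot.grip_depth behind it (bot.grip_depth is the distance from the TCP to the grasp point, in mm); z points along the fingers, y is the direction in which the jaws open and shut (so a half turn about z gives the same grasp; the last joint's range is limited). The gripper opens to 85 mm and grips with 20 to 120 N. Pads are 22 mm wide; open, the fingers measure 114 mm over their backs; the gripper's body (76 mm by 85 mm) begins 54 mm behind the grasp point. The pads swing forward as they close: fully open they stand 13 mm farther back than shut.
Start: joints at [-1.468, 0.245, 1.558, -0, 1.339, -0.174], TCP at [177.636, -625.268, 231.29] pointing down, gripper open.
Joint ranges: [-3.13, 3.13], [-1.02, 2.26], [0.13, 2.54], [-0.95, 4.09], [0.21, 2.88], [-2.74, 2.74]. Speed limits (rad/s): [2.57, 2.57, 3.14, 3.14, 3.14, 3.14].

INTERFACE

Orientations are given as [roll, pitch, yaw] about the fixed x, y, z axes, in that order (R = Rz(yaw) Ry(pitch) Rx(roll)).
In Python, from cell import telemetry, get_image, bot gives the robot as it stands.
- The arm moves only by the tool arm_command, never from a script. Its argument "plan" is a list of rows, each a list of 7 numbers: the shift along the tool's x, y, z in mm, then the turn, a rotation vector about the tool's x, y, z in rad, then the gripper command: -1 is fully open, 1 is shut, values between are in proportion. A call has 1 to 10 rows; each row shifts and turns the commanded pose from where the row before left it, along the tool's axes as they then stand; what a row does not reach is not made up. A row lasts 1/8 s, in which the tool goes at most 62.5 mm and 10.7 degrees, less where a joint would pass 70% of its speed; a pose out of reach is approached as far as the arm can. A call is refused whole if a number of a shift passes 62.5 or a number of a turn 0.188, either way. A call with a gripper value outside its range is refused whole. The fingers move at their own pace and stop on an object; the grip force is fixed at half the most. Time passes only in rows, so rows that do not move let the fingers close. It gives the time, the measured TCP pose, the force and the opening at its end, in the units of the state.
- telemetry.sense(): the state, without advancing time (a new reading comes with each control period).
- get_image(name): name is "scene" or "top" or "wrist"; returns a dict with "frame" (480x640x3 uint8, red, green, blue), "fx", "fy", "cx", "cy" (pixels), "dist_coeffs" ([k1, k2, p1, p2, k3] as OpenCV has them; the pictures are not rectified), "origin" and "orientation" of the camera in the world. Camera axes: x right, y up, looking along -z (the intrinsics and any distortion apply to the point x, -y, -z); pixel columns grow to the right and rows downward; lengths in mm; the calibration is good to about 2 mm. A picture is of the moment at which its call begins. There is no depth.
- bot.hand_in(): hands the job in, once; it reports no verdict.
The state is a dict: "time_s": time; "qpos": joint angles; "joint_velocities": joint speeds; "effort": joint torques, N m; "tool_pos": TCP position; "tool_rot": TCP orientation; "wrist_force": force on the tool from outside, world axes, zero at the start; "torque": the same for the moment, N m; "width": opening from 0.0 (shut) to 1.0 (fully open).
Only numpy, scipy, OpenCV 4.12 (cv2) and the standard library are available. Lean on these libraries where they do the work, as an engineer would, in place of code of your own. Each camera call takes 0.05 s, during which the arm holds its last target.

## Working session

There is one attempt and no reset: what is moved stays moved. The work goes in short steps, Python scripts to look and compute and a tool call to move; the robot and the scene stay as the last step left them, time stands still between calls to the robot, and variables do not carry over. Pictures are saved under pics/ and viewed, and the job is handed in when it is done.

Besides the shell and the picture viewer there is one more tool, called after "Call:" as name([rows], argument=value, ...), one row to a line, values as JSON. arm_command: Moves the arm, as the interface text tells. Its arguments: {"type":"object","properties":{"plan":{"type":"array","items":{"type":"array","items":{"type":"number"}}}},"required":["plan"]}

```bash
ls; mkdir -p pics
python3 - <<'E'
from cell import telemetry, get_image, bot
import cv2
s=telemetry.sense()
print(s, bot.grip_depth)
for n in ["scene","top","wrist"]:
    g=get_image(n)
    cv2.imwrite(f"pics/{n}0.png",g["frame"][:,:,::-1])
    print(n,{k:v for k,v in g.items() if k!="frame"})
E
```

```text
pics
{'time_s': 0.0, 'qpos': array([-1.46812295e+00,  2.45831385e-01,  1.55905045e+00,  9.22225069e-06,
        1.33871337e+00, -1.74108000e-01]), 'joint_velocities': array([-0.00096551,  0.0023488 , -0.00097296,  0.00112904,  0.0007214 ,
        0.00071341]), 'effort': array([-1.41644832e-03, -4.29515362e+01, -3.26129544e+01, -2.73034957e-04,
        5.38286258e-03,  7.02178582e-06]), 'tool_pos': array([ 177.56245925, -624.67717573,  230.14967337]), 'tool_rot': array([-3.13962193e+00, -3.55736872e-04,  2.76778892e-01]), 'wrist_force': array([-0.46029059,  0.41663717, -0.07731634]), 'torque': array([ 0.02452225, -0.01195461,  0.01041913]), 'width': 1.0021741097986927} 18.700000000000003
scene {'fx': 600.037336585221, 'fy': 600.037336585221, 'cx': 315.7765655250722, 'cy': 233.12528089543406, 'dist_coeffs': array([-0.06151936,  0.        ,  0.        ,  0.        ,  0.        ]), 'origin': array([-184.37549821,  781.98869039,  631.89409822]), 'orientation': array([ 1.04243251,  0.01964909, -2.2074709 ])}
top {'fx': 444.3434419287986, 'fy': 444.3434419287986, 'cx': 316.04853578390504, 'cy': 242.98885673188013, 'dist_coeffs': array([-0.00913295,  0.        ,  0.        ,  0.        ,  0.        ]), 'origin': array([ 347.82643561,  224.5585729 , 1069.41142438]), 'orientation': array([ 2.29792898e-01,  1.64623482e-03, -1.72558205e+00])}
wrist {'fx': 388.6179487659559, 'fy': 388.6179487659559, 'cx': 323.61202574927637, 'cy': 242.93761487365268, 'dist_coeffs': array([-0.0870621,  0.       ,  0.       ,  0.       ,  0.       ]), 'origin': array([ 246.380394  , -606.24490827,  372.19915405]), 'orientation': array([-0.2806453 ,  0.00189855, -1.29546428])}
```

View pics/scene0.png

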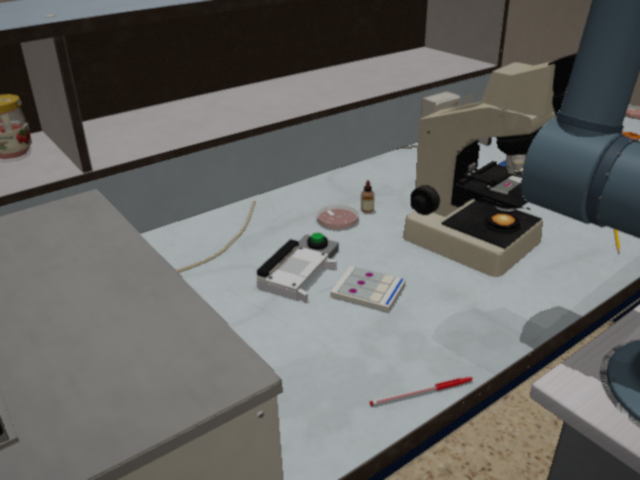

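View pics/top0.png

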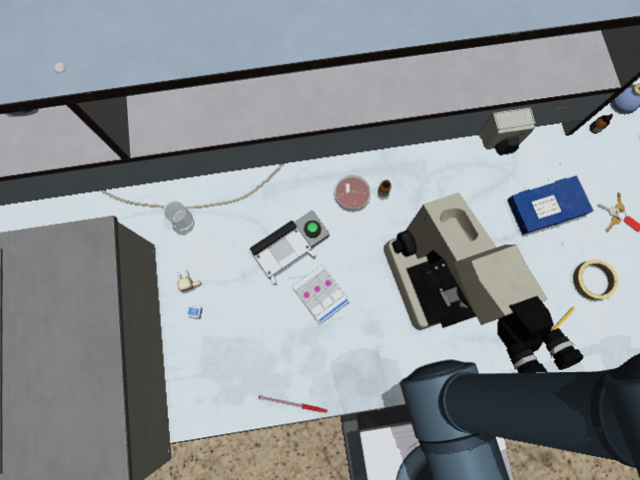

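View pics/wrist0.png

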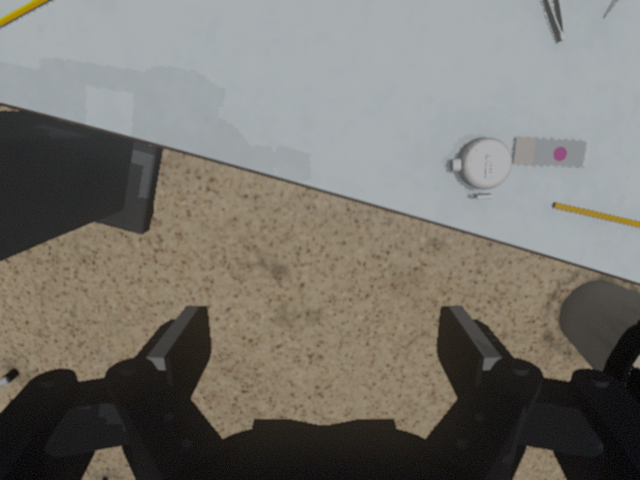

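The top view shows the bridge at about (285,247), the button at (312,228) and the carrier at (321,294) with its blue strip at the lower right. The petri dish is at (352,193), the bottle at (385,188), and the microscope on the right. I'll zoom in next.

```bash
cat > h.py <<'E'
from cell import telemetry, get_image, bot
import cv2, numpy as np
from scipy.spatial.transform import Rotation as R
def cam(g):
    K=np.array([[g["fx"],0,g["cx"]],[0,g["fy"],g["cy"]],[0,0,1.]])
    Rw=R.from_euler("xyz",g["orientation"]).as_matrix()@np.diag([1,-1,-1])
    return K,np.array(g["dist_coeffs"],float),Rw,np.array(g["origin"])
def unproj(g,px,z):
    K,d,Rw,o=cam(g)
    u=cv2.undistortPoints(np.array(px,float).reshape(-1,1,2),K,d).reshape(-1,2)
    r=np.c_[u,np.ones(len(u))]@Rw.T
    z=np.broadcast_to(z,(len(u),))
    return o+r*((z-o[2])/r[:,2])[:,None]
def proj(g,P):
    K,d,Rw,o=cam(g)
    rv=cv2.Rodrigues(Rw.T)[0]
    return cv2.projectPoints(np.array(P,float).reshape(-1,1,3),rv,-Rw.T@o,K,d)[0].reshape(-1,2)
def crop(g,x0,y0,w,h,k,name):
    im=cv2.resize(g["frame"][y0:y0+h,x0:x0+w,::-1],None,fx=k,fy=k,interpolation=cv2.INTER_CUBIC)
    cv2.imwrite(name,im)
E
python3 - <<'E'
from h import *
g=get_image("top"); crop(g,235,165,160,170,5 if 0 else 3.5,"pics/top1.png")
s=get_image("scene"); crop(s,240,190,190,130,4,"pics/scene1.png")
print(unproj(g,[[321,294],[285,247],[312,228],[352,193],[385,188]],[14,26,35,17,40]).round(1))
E
```

```text
[[467.2 195.8  14. ]
 [591.  264.   26. ]
 [625.3 192.9  35. ]
 [704.2  79.8  17. ]
 [696.6   0.8  40. ]]
```

View pics/top1.png

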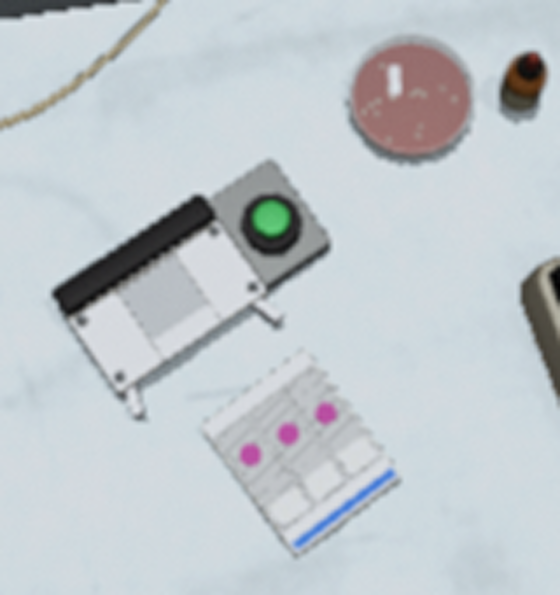

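View pics/scene1.png

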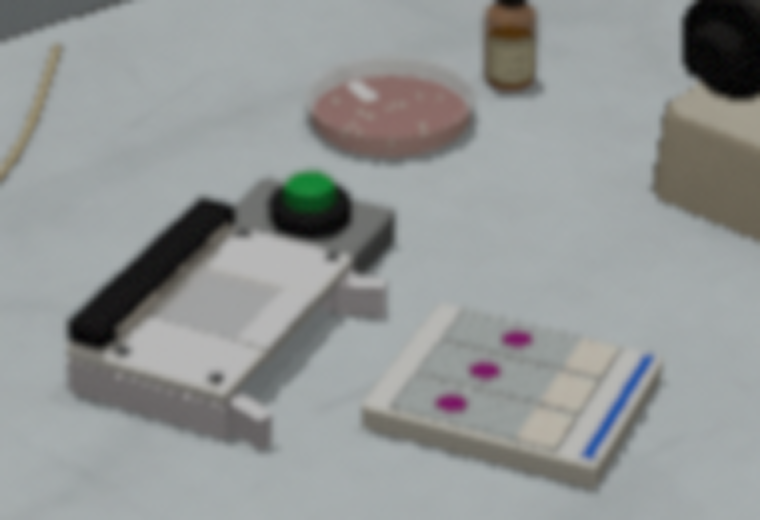

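```bash
cat > fit.py <<'E'
from h import *
from scipy.optimize import least_squares
g=get_image("top"); s=get_image("scene")
def tp(l): return np.array(l,float)/3.5+[235,165]
def sc(l): return np.array(l,float)/4+[240,190]
def T(p,L):
    c,sn=np.cos(p[2]),np.sin(p[2]); L=np.array(L,float)
    return np.c_[p[0]+c*L[:,0]-sn*L[:,1],p[1]+sn*L[:,0]+c*L[:,1],L[:,2]]
# carrier
C=[[55,45,14],[55,-45,14],[-55,-45,14],[-55,45,14]]
ct=tp([[205,425],[308,350],[400,480],[297,556]]); cs=sc([[365,410],[447,305],[663,358],[600,465]])
f=lambda p:np.r_[(proj(g,T(p,C))-ct).ravel(),(proj(s,T(p,C))-cs).ravel()]
ft=lambda p:(proj(g,T(p,C))-ct).ravel()
fs=lambda p:(proj(s,T(p,C))-cs).ravel()
for F in (f,ft,fs):
    r=least_squares(F,[467,196,.5]); print("carrier",r.x.round(3),r.fun.round(1))
# bridge; p[3]=deck half width, p[4]=lamp half width
def B(p): return T(p,[[43,p[4],40],[43,-p[4],40],[21,-p[4],40],[21,p[4],40],[-40,p[3],26],[-40,-p[3],26]])
bt=tp([[52,293],[202,195],[216,215],[66,314],[122,398],[268,292]])
bs=sc([[70,325],[205,200],[235,213],[100,342],[225,390],[352,262]])
for w in ([1,1],[1,0],[0,1]):
    fb=lambda p:np.r_[w[0]*(proj(g,B(p))-bt).ravel(),w[1]*(proj(s,B(p))-bs).ravel()]
    r=least_squares(fb,[591,264,.5,55,55]); print("bridge",r.x.round(3),r.fun.round(1))
print("button",unproj(g,tp([[271,216]]),36), unproj(s,sc([[309,180]]),36))
E
python3 fit.py
```

```text
carrier [467.185 196.089   0.478] [-1.6  0.2 -0.6 -0.4  0.7 -0.6 -0.5  0.5 -0.2 -1.3 -0.5 -0.8  1.8 -0.2
  0.3  0.8]
carrier [4.66854e+02 1.94915e+02 4.65000e-01] [-1.  -0.1  0.2 -0.3  1.1 -0.2 -0.4  0.5]
carrier [466.944 197.142   0.49 ] [-0.5 -0.8 -1.2 -0.5  1.3 -0.2  0.4  1. ]
bridge [5.85816e+02 2.75760e+02 4.52000e-01 6.04870e+01 6.10790e+01] [-1.3 -0.3 -1.6 -0.6 -0.4  0.9 -0.3  1.1 -1.3 -1.1 -1.   0.7 -1.2 -0.7
 -0.9 -1.2  1.6 -1.9  1.9 -1.9  1.3  1.3  0.8 -0.4]
bridge [5.85772e+02 2.73393e+02 4.57000e-01 6.14430e+01 6.11160e+01] [-0.4 -0.3 -0.7 -0.8  0.5  0.7  0.7  1.1 -0.5 -1.   0.3  0.2  0.  -0.
 -0.  -0.   0.  -0.   0.  -0.   0.   0.   0.  -0. ]
bridge [5.84244e+02 2.78244e+02 4.44000e-01 5.86130e+01 6.03360e+01] [-0.   0.  -0.   0.  -0.   0.  -0.   0.  -0.  -0.  -0.   0.  -1.8 -0.3
 -1.3 -0.4  1.1 -1.   1.2 -1.4  0.8  1.7 -0.   1. ]
button [[628.07319415 191.37916904  36.        ]] [[635.93554189 186.43275001  36.        ]]
```

Run:
```python
from h import *
g=get_image("top"); s=get_image("scene")
print(unproj(g,[[387,240],[418,328],[470,318]],[40,40,40]).round(0), unproj(s,[[405,232],[497,275],[541,215],[405,245],[497,277]],[30,30,30,0,0]).round(0))
# path planner helper in tool frame yaw .277
y=.2768
def tool(dx,dy,dz): return np.cos(y)*dx+np.sin(y)*dy, np.sin(y)*dx-np.cos(y)*dy, -dz
P=[np.array(p,float) for p in [(177.6,-625,230),(177.6,-625,530),(340,-380,530),(430,-100,530),(400,120,530)]]
for a,b in zip(P,P[1:]): print(np.round(tool(*(b-a)),0))
```

```text
[[ 567.   21.   40.]
 [ 354.  -10.   40.]
 [ 357. -132.   40.]] [[ 545.   37.   30.]
 [ 335.   14.   30.]
 [ 420. -235.   30.]
 [ 544.   36.    0.]
 [ 356.  -19.    0.]]
[   0.    0. -300.]
[ 223. -191.   -0.]
[ 163. -245.   -0.]
[  31. -220.   -0.]
```

Call:
arm_command([
  [0,0,-60,0,0,0,-1],
  [0,0,-60,0,0,0,-1],
  [0,0,-60,0,0,0,-1],
  [0,0,-60,0,0,0,-1],
  [0,0,-60,0,0,0,-1],
  [44,-38,0,0,0,0,-1],
  [44,-38,0,0,0,0,-1],
  [44,-38,0,0,0,0,-1],
  [44,-38,0,0,0,0,-1],
  [44,-38,0,0,0,0,-1],
])

```text
time_s: 1.7
tool_pos: [338.0, -380.6, 531.4]
tool_rot: [3.141, -0.0, 0.276]
wrist_force: [0.2, 0.3, 0.7]
width: 1.0
```

Call:
arm_command([
  [33,-49,0,0,0,0,-1],
  [33,-49,0,0,0,0,-1],
  [33,-49,0,0,0,0,-1],
  [33,-49,0,0,0,0,-1],
  [33,-49,0,0,0,0,-1],
  [8,-55,0,0,0,0,-1],
  [8,-55,0,0,0,0,-1],
  [8,-55,0,0,0,0,-1],
  [8,-55,0,0,0,0,-1],
  [0,0,0,0,0,-0.178,-1],
])

```text
time_s: 2.95
tool_pos: [398.6, 121.9, 531.9]
tool_rot: [3.141, -0.001, 0.466]
wrist_force: [0.6, -0.2, 0.2]
width: 1.002
```

Run:
```python
from h import *
print(telemetry.sense())
g=get_image("wrist"); cv2.imwrite("pics/w1.png",g["frame"][:,:,::-1]); print(g["origin"],g["orientation"])
```

```text
{'time_s': 2.95, 'qpos': array([ 2.30532446e-02, -3.86168650e-01,  1.62340456e+00,  4.84332836e-04,
        1.90316806e+00,  1.12773447e+00]), 'joint_velocities': array([-0.07018005,  0.00463028,  0.00462739, -0.0196153 , -0.00553525,
       -1.48696712]), 'effort': array([  2.3936791 , -18.3559674 , -33.91338587,   0.2094046 ,
         0.04215832,   1.7550686 ]), 'tool_pos': array([398.60669735, 121.93714353, 531.86483961]), 'tool_rot': array([ 3.14149649e+00, -1.27013875e-03,  4.66273462e-01]), 'wrist_force': array([ 0.5704845 , -0.17461262,  0.1993671 ]), 'torque': array([-0.00570679, -0.00628432,  0.02365742]), 'width': 1.001749532556431}
[462.39304882 153.03100776 673.83999316] [-2.79673212e-01  3.29248314e-05 -1.10599364e+00]
```

View pics/w1.png

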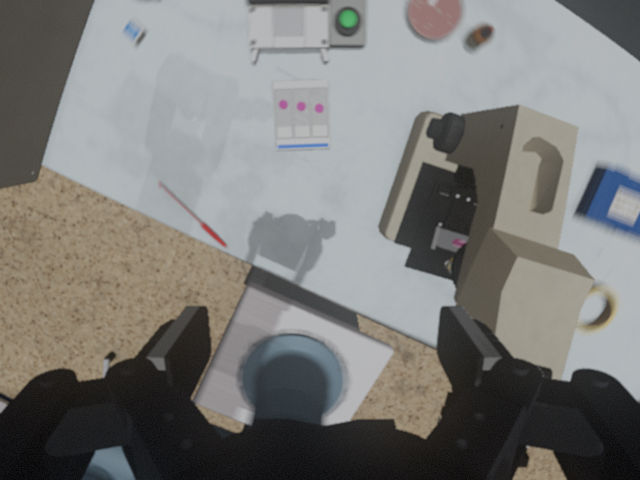

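The wrist view has the carrier at about (301,115), the bridge at (288,30) and the button at (348,18). The image is distant and was still settling, so I'll come lower for a close view.

Call:
arm_command([
  [33,-7,47,0,0,0,-1],
  [33,-7,47,0,0,0,-1],
  [33,-7,47,0,0,0,-1],
  [33,-7,47,0,0,0,-1],
  [33,-7,47,0,0,0,-1],
  [33,-7,45,0,0,0,-1],
  [0,0,0,0,0,0,-1],
  [0,0,0,0,0,0,-1],
])

```text
time_s: 4.0
tool_pos: [559.7, 243.0, 252.5]
tool_rot: [3.141, -0.001, 0.453]
wrist_force: [0.9, 0.3, 0.1]
width: 0.999
```

Run:
```python
from h import *
import pickle
g=get_image("wrist"); cv2.imwrite("pics/w2.png",g["frame"][:,:,::-1]); print(g["origin"],g["orientation"])
pickle.dump(g,open("w2.pkl","wb"))
```

```text
[623.83773451 273.29577188 394.49642087] [-2.79598571e-01 -3.26734676e-04 -1.11924515e+00]
```

View pics/w2.png

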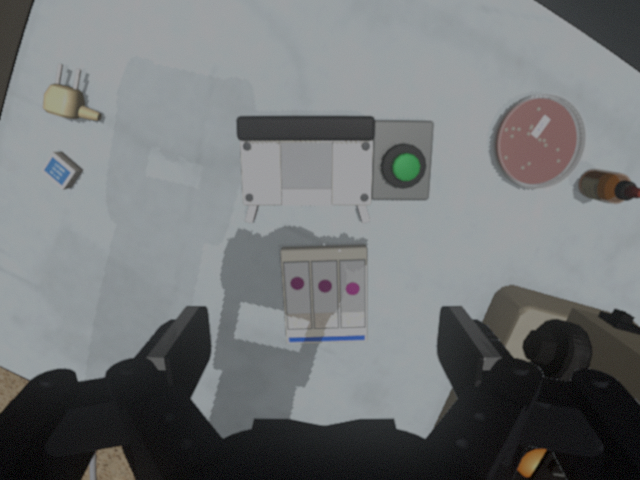

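Run:
```python
from h import *
import pickle
g=pickle.load(open("w2.pkl","rb"))
crop(g,230,105,210,130,3.8,"pics/w2a.png"); crop(g,270,230,110,120,5,"pics/w2b.png")
```

```text
(no output)
```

View pics/w2a.png

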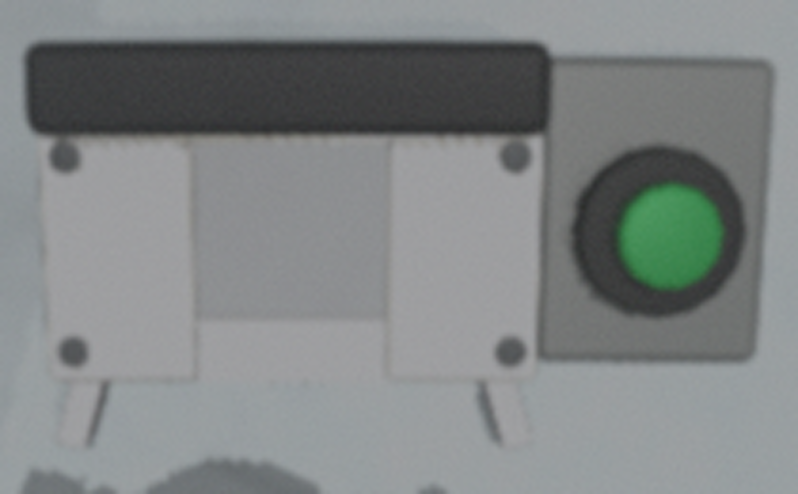

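View pics/w2b.png

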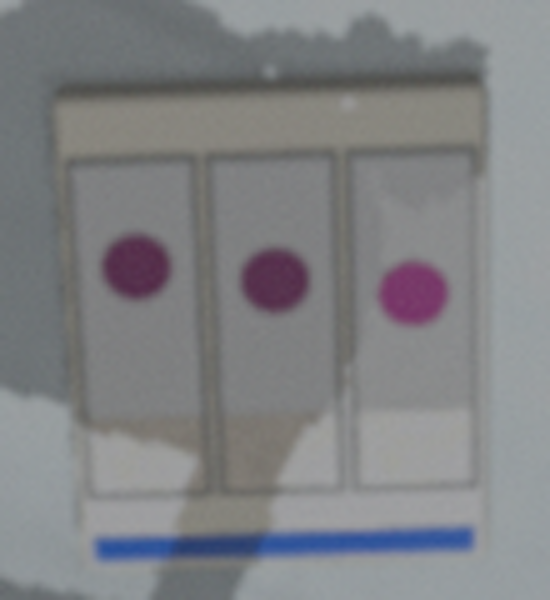

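```bash
cat > fit2.py <<'E'
from h import *
from scipy.optimize import least_squares
import pickle
def T(p,L):
    c,sn=np.cos(p[2]),np.sin(p[2]); L=np.array(L,float)
    return np.c_[p[0]+c*L[:,0]-sn*L[:,1],p[1]+sn*L[:,0]+c*L[:,1],L[:,2]]
C=[[55,45,14],[55,-45,14],[-55,-45,14],[-55,45,14]]
def fitc(g,px,x0=(467,196,.5),L=C):
    r=least_squares(lambda p:(proj(g,T(p,L))-px).ravel(),x0); return r.x,r.fun
def B(p): return T(p,[[43,p[4],40],[43,-p[4],40],[21,-p[4],40],[21,p[4],40],[-40,p[3],26],[-40,-p[3],26]])
def fitb(g,px):
    r=least_squares(lambda p:(proj(g,B(p))-px).ravel(),[591,264,.5,55,55]); return r.x,r.fun
def inb(b,c):
    d=np.array(c[:2])-b[:2]; co,s=np.cos(b[2]),np.sin(b[2]); return np.array([co*d[0]+s*d[1],-s*d[0]+co*d[1],c[2]-b[2]])
E
python3 - <<'E'
from fit2 import *
g=pickle.load(open("w2.pkl","rb"))
a=lambda l:(np.array(l,float)+.5)/3.8-.5+[230,105]
b=lambda l:(np.array(l,float)+.5)/5-.5+[270,230]
c,e=fitc(g,b([[56,98],[484,82],[482,550],[83,570]])); print(c.round(3),e.round(1))
B_,e=fitb(g,a([[27,43],[550,43],[548,133],[30,133],[55,381],[533,375]])); print(B_.round(3),e.round(1))
print("rel",inb(B_,c).round(3))
bt=unproj(g,a([[671,237]]),36)[0]; print("button",bt, inb(B_,[bt[0],bt[1],0]))
hb=unproj(g,a([[659,231]]),32)[0]; print("housing",hb,inb(B_,[hb[0],hb[1],0]))
ft=unproj(g,a([[75,447],[515,443]]),14); print("flare tips",[inb(B_,[*f[:2],0]).round(1) for f in ft])
bb=unproj(g,a([[550,60],[773,62],[752,360],[541,357]]),20); print("box",[inb(B_,[*f[:2],0]).round(1) for f in bb])
E
```

```text
[472.717 198.354   0.485] [-1.6 -0.7  0.8 -0.3  1.1  1.4 -0.3 -0.2]
[5.91967e+02 2.75487e+02 4.52000e-01 6.05630e+01 6.05210e+01] [-0.3 -1.   0.  -1.5 -0.1  0.4  0.2  0.8  0.1  0.1  0.1  1.5]
rel [-1.40971e+02 -1.72410e+01  3.20000e-02]
button [629.31525598 191.80524946  36.        ] [ -2.99192772 -91.58978111  -0.45244123]
housing [629.34364138 194.23152375  32.        ] [ -1.90572241 -89.42004133  -0.45244123]
flare tips [array([-59.8,  58.8,  -0.5]), array([-58.9, -57.7,  -0.5])]
box [array([ 38.5, -63.1,  -0.5]), array([  38.6, -118.2,   -0.5]), array([ -35.6, -117.6,   -0.5]), array([-35. , -63.1,  -0.5])]
```

The close wrist view gives the bridge at (592, 275.5), yaw 0.452. Flare tips, width and button check out against the given sizes. The carrier in the bridge frame is at (-141, -17), yaw about +0.03. Before moving nearer the microscope, I'll check where the arm links run.

Run:
```python
from h import *
g=get_image("top"); s=get_image("scene")
cv2.imwrite("pics/top2.png",g["frame"][:,:,::-1]);cv2.imwrite("pics/scene2.png",s["frame"][:,:,::-1])
print(unproj(g,[[403,244],[403,244]],[70,120]).round(0))
```

```text
[[546.  -8.  70.]
 [536.   4. 120.]]
```

View pics/top2.png

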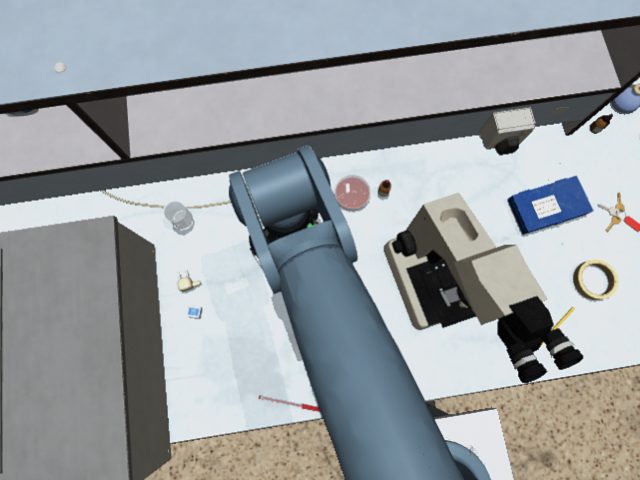

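View pics/scene2.png

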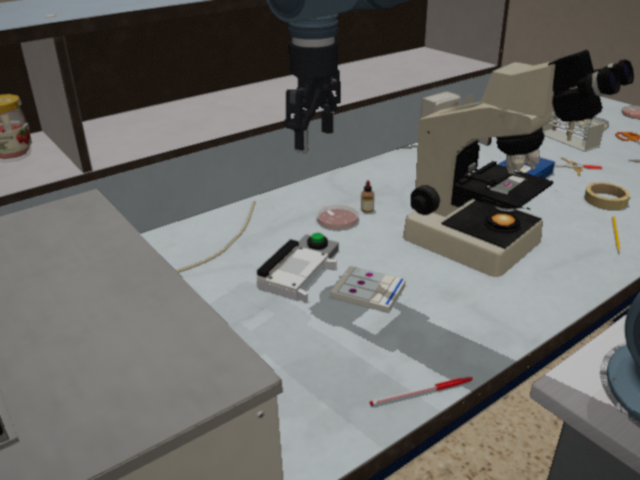

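The forearm and wrist stay clear of the microscope by a good margin. I'll close the fingers and come down beside the carrier's right edge to push it sideways to the middle line.

Call:
arm_command([
  [-25,21,40,0,0,0,1],
  [-25,21,40,0,0,0,1],
  [-25,21,40,0,0,0,1],
  [-26,22,40,0,0,0,1],
  [0,0,40,0,0,0,1],
  [0,0,20,0,0,0,1],
  [0,0,0,0,0,0,1],
  [0,0,0,0,0,0,1],
])

```text
time_s: 5.15
tool_pos: [507.3, 122.7, 33.4]
tool_rot: [3.14, -0.003, 0.455]
wrist_force: [1.0, 0.1, 0.9]
width: 0.004
```

Run:
```python
from fit2 import *
t=telemetry.sense(); B_=np.array([592,275.7,.452]); p=t["tool_pos"]; print(p,t["tool_rot"],t["wrist_force"],t["width"],inb(B_,[p[0],p[1],t["tool_rot"][2]]))
g=get_image("wrist"); cv2.imwrite("pics/w3.png",g["frame"][:,:,::-1])
s=get_image("scene"); crop(s,240,130,200,200,3,"pics/s3.png")
```

```text
[507.33009805 122.73601124  33.35382033] [ 3.14003095 -0.00335964  0.45464227] [1.04129032 0.06471273 0.92097894] 0.0037312739999561793 [-1.42976360e+02 -1.00621740e+02  2.64226522e-03]
```

View pics/w3.png

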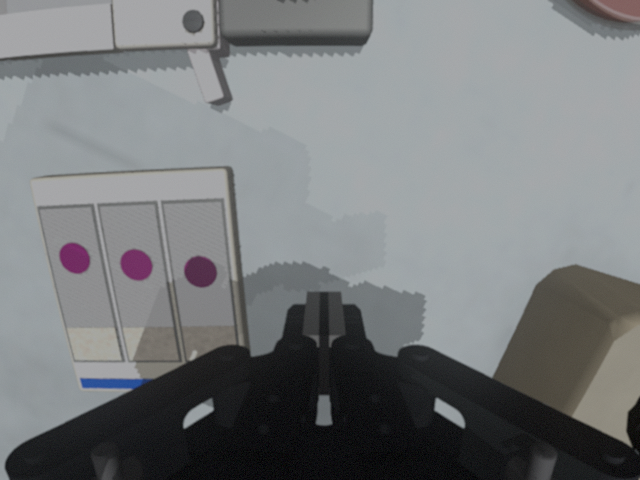

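View pics/s3.png

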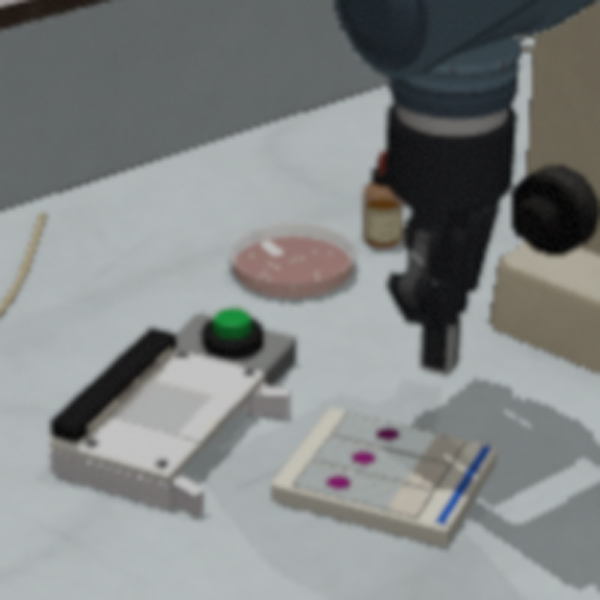

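Run:
```python
from fit2 import *
g=get_image("wrist")
crop(g,20,150,360,250,2.2,"pics/w3a.png")
B_=np.array([592,275.7,.452])
tp=proj(g,[[507.3,122.7,33.4]]); print("tcp px",tp)
px=np.array([[33,179],[229,168],[78,390]])
c,e=fitc(g,px,L=np.array(C)[[0,1,3]]); print(c,e.round(1),inb(B_,c))
```

```text
tcp px [[321.97408331 315.23178918]]
[472.24679688 196.16683755   0.47342524] [-3.4 -2.2  2.   0.8  1.   2.4] [-1.42464378e+02 -1.92419996e+01  2.14252379e-02]
```

View pics/w3a.png

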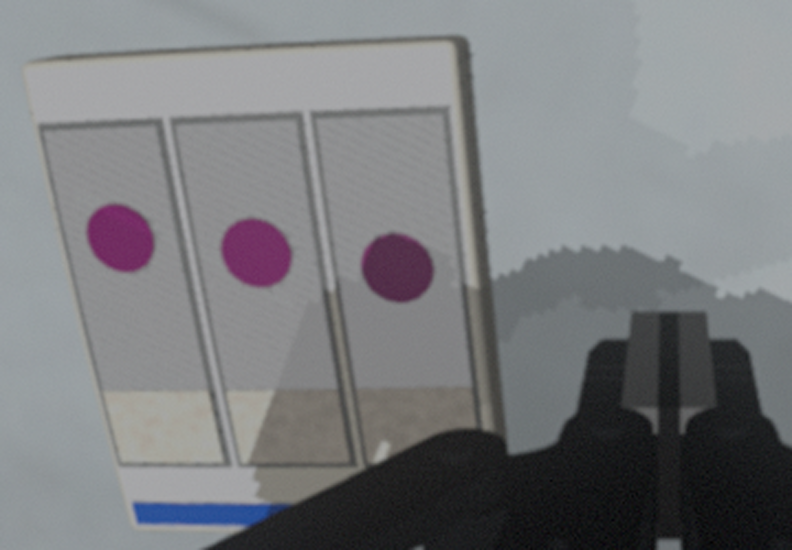

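Call:
arm_command([
  [0,0,16,0,0,0,1],
  [0,0,12,0,0,0,1],
  [0,-20,0,0,0,0,1],
  [0,-8,0,0,0,0,1],
  [0,-4,0,0,0,0,1],
  [0,-4,0,0,0,0,1],
  [0,-4,0,0,0,0,1],
  [0,-4,0,0,0,0,1],
  [0,0,0,0,0,0,1],
])

```text
time_s: 6.42
tool_pos: [486.5, 162.5, 3.4]
tool_rot: [-3.141, -0.0, 0.455]
wrist_force: [0.3, -0.8, 0.1]
width: 0.006
```

Run:
```python
from fit2 import *
t=telemetry.sense(); B_=np.array([592,275.7,.452]); p=t["tool_pos"]; print(p,t["wrist_force"],inb(B_,[p[0],p[1],t["tool_rot"][2]]))
g=get_image("wrist"); cv2.imwrite("pics/w4.png",g["frame"][:,:,::-1])
```

```text
[486.50616878 162.51342187   3.44107957] [ 0.28682706 -0.8233464   0.14160744] [-1.44335651e+02 -5.57437860e+01  2.90138907e-03]
```

View pics/w4.png

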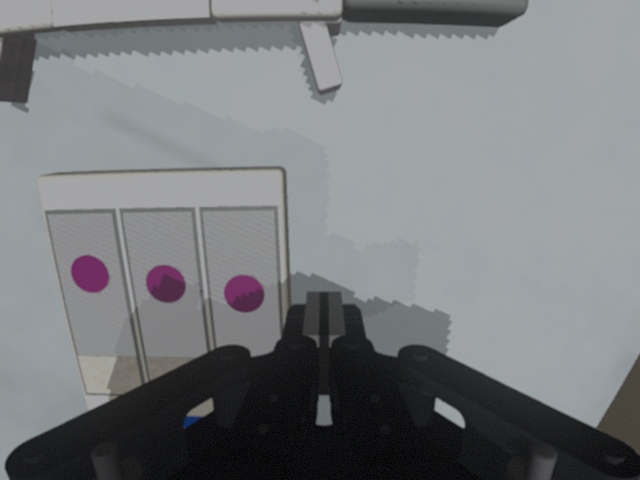

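Run:
```python
from fit2 import *
g=get_image("wrist"); B_=np.array([592,275.7,.452])
crop(g,0,0,360,110,2.2,"pics/w4a.png"); crop(g,20,150,320,280,2.2,"pics/w4b.png")
c,e=fitc(g,np.array([[40,177],[282,168],[79,375]])[:2],L=np.array(C)[:2]); print(c,e,inb(B_,c))
```

```text
[465.2092005  213.62047974   0.47743811] [-5.18229908  0.9799198   4.35367952 -0.20493826] [-1.41172077e+02 -4.67353282e-01  2.54381133e-02]
```

View pics/w4a.png

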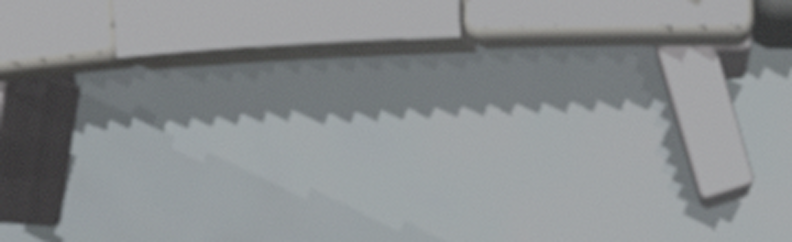

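View pics/w4b.png

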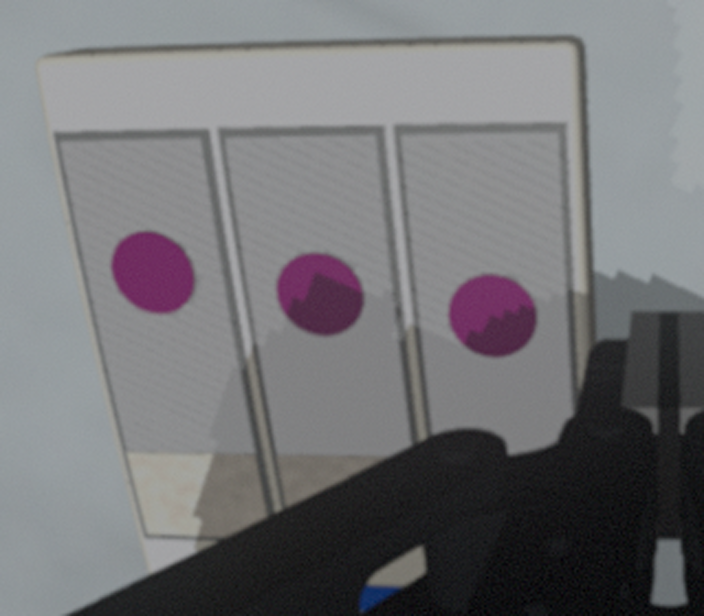

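Run:
```python
from fit2 import *
g=get_image("wrist"); B_=np.array([592,275.7,.452])
for z in (14,18): print(z,[inb(B_,[*q[:2],0]).round(1)[:2] for q in unproj(g,[[27,101],[319.5,91],[341,83],[12,98]],z)])
for z in (12,14): print(z,[inb(B_,[*q[:2],0]).round(1)[:2] for q in unproj(g,[[38.5,176],[282,168]],z)])
```

```text
14 [array([-61.1,  44.4]), array([-60.7, -55.2]), array([-58.2, -62.1]), array([-59.8,  50.1])]
18 [array([-61.5,  41.3]), array([-61.1, -55.3]), array([-58.7, -61.9]), array([-60.2,  46.8])]
12 [array([-86.9,  45.7]), array([-85.4, -42.4])]
14 [array([-86.7,  44.2]), array([-85.2, -42.7])]
```

The carrier is now centred (y about -0.5 mm, yaw about +0.02). I'll back off, lift, and go round behind the trailing edge with the fingers half open for a two-point push.

Call:
arm_command([
  [0,10,0,0,0,0,1],
  [0,15,-5,0,0,0,1],
  [0,0,-55,0,0,0,1],
  [-30,-20,0,0,0,0,-0.18],
  [-28,-30,0,0,0,0,-0.18],
  [-28,-30,0,0,0,0,-0.18],
  [0,0,30,0,0,0,-0.18],
  [0,0,20,0,0,0,-0.18],
  [0,0,0,0,0,0,-0.18],
  [0,0,0,0,0,0,-0.18],
])

```text
time_s: 7.82
tool_pos: [386.1, 173.6, 14.1]
tool_rot: [3.141, -0.001, 0.454]
wrist_force: [-0.8, 0.1, -0.1]
width: 0.593
```

```bash
cat > look.py <<'E'
from fit2 import *
import sys
n=sys.argv[1]
t=telemetry.sense(); B_=np.array([592,275.7,.452]); p=t["tool_pos"]; print(p.round(1),t["tool_rot"].round(3),t["wrist_force"].round(1),t["width"],inb(B_,[p[0],p[1],t["tool_rot"][2]]).round(3))
g=get_image("wrist"); cv2.imwrite(f"pics/{n}.png",g["frame"][:,:,::-1]); pickle.dump(g,open(n+".pkl","wb"))
s=get_image("scene"); crop(s,240,150,200,170,4,f"pics/{n}s.png")
E
python3 look.py w5
```

```text
[386.1 173.6  14.1] [ 3.141e+00 -1.000e-03  4.540e-01] [-0.8  0.1 -0.1] 0.5930915511482657 [-2.29843e+02 -1.88300e+00  2.00000e-03]
```

View pics/w5.png

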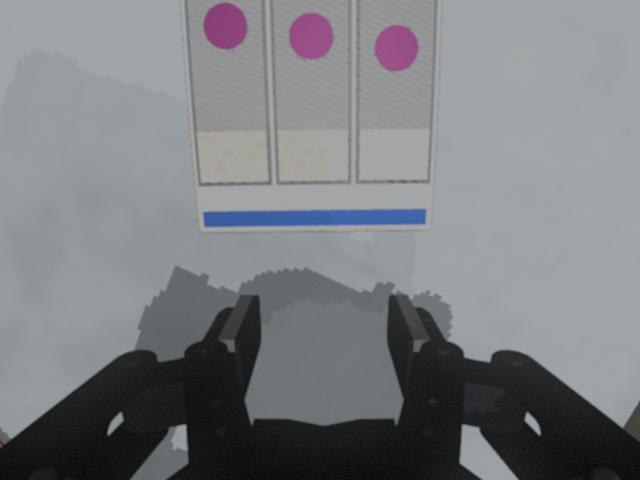

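View pics/w5s.png

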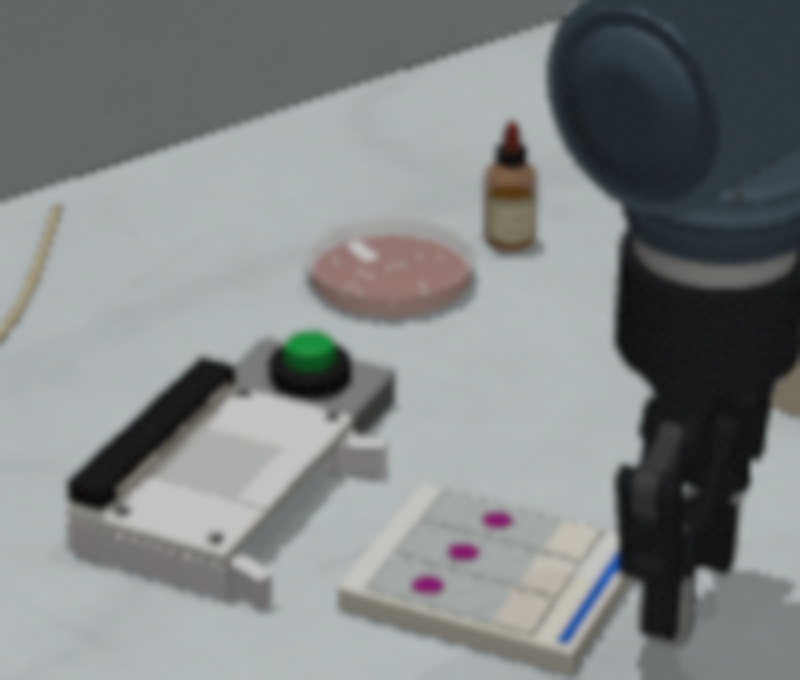

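Run:
```python
from fit2 import *
g=pickle.load(open("w5.pkl","rb")); B_=np.array([592,275.7,.452])
print([inb(B_,[*q[:2],0]).round(1)[:2] for q in unproj(g,[[199,232],[433,230],[181,0],[443,0]],13)])
q=unproj(g,[[199,232],[433,230]],13); d=q[0]-q[1]; print(np.arctan2(d[1],d[0])-np.pi/2-.452)
print([inb(B_,[*q[:2],0]).round(1)[:2] for q in unproj(g,[[240,297],[400,297]],25)])
```

```text
[array([-195.6,   45.2]), array([-194.8,  -44.5]), array([-114.2,   45.8]), array([-114.5,  -43. ])]
0.00928666527846772
[array([-217.2,   28.1]), array([-217.2,  -30.7])]
```

Call:
arm_command([
  [0,-2,10,0,0,0,-0.18],
  [18,0,0,0,0,0,-0.18],
  [6,0,0,0,0,0,-0.18],
  [6,0,0,0,0,0,-0.18],
  [6,0,0,0,0,0,-0.18],
  [6,0,0,0,0,0,-0.18],
  [6,0,0,0,0,0,-0.18],
  [6,0,0,0,0,0,-0.18],
  [6,0,0,0,0,0,-0.18],
  [0,0,0,0,0,0,-0.18],
])

```text
time_s: 9.18
tool_pos: [438.9, 202.3, 3.5]
tool_rot: [3.141, -0.001, 0.455]
wrist_force: [-0.7, -0.0, -0.3]
width: 0.588
```

```bash
python3 look.py w6
```

```text
[438.9 202.3   3.5] [ 3.141e+00 -1.000e-03  4.550e-01] [-0.7 -0.  -0.3] 0.5884798939969202 [-1.69826e+02  8.61000e-01  3.00000e-03]
```

View pics/w6.png

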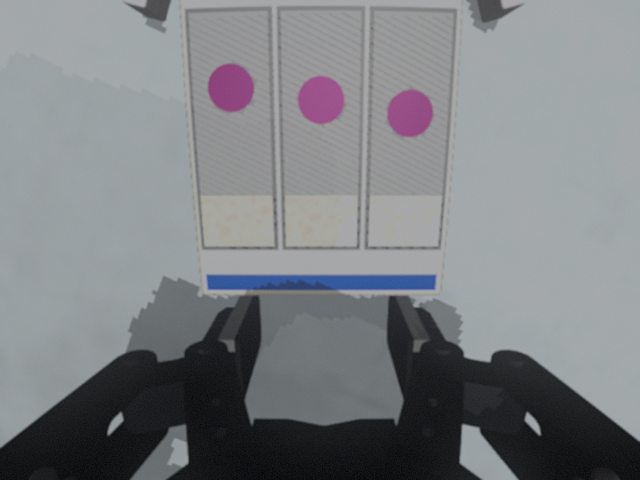

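View pics/w6s.png

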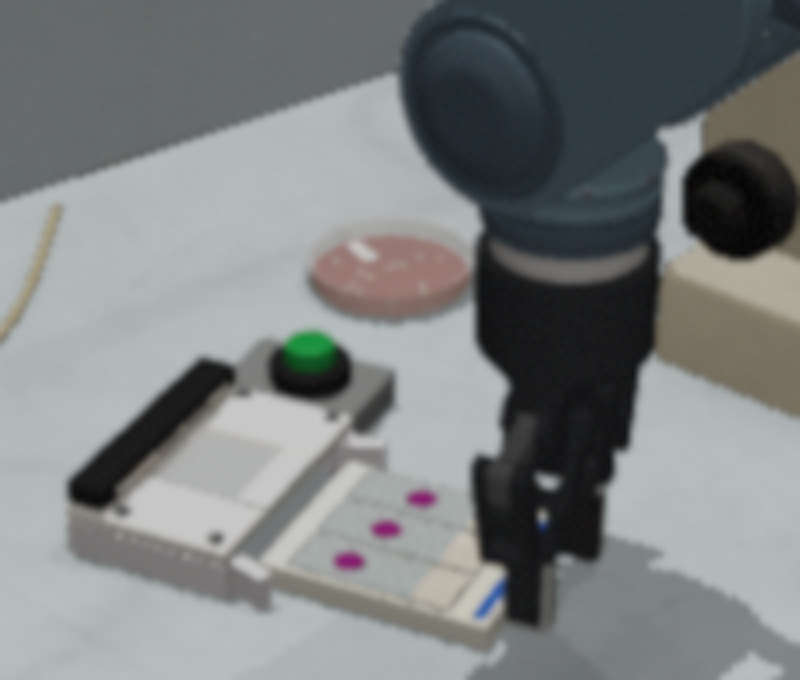

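Call:
arm_command([
  [6,0,0,0,0,0,-0.18],
  [6,0,0,0,0,0,-0.18],
  [6,0,0,0,0,0,-0.18],
  [6,0,0,0,0,0,-0.18],
  [6,0,0,0,0,0,-0.18],
  [6,0,0,0,0,0,-0.18],
  [6,0,0,0,0,0,-0.18],
  [6,0,0,0,0,0,-0.18],
  [0,0,0,0,0,0,-0.18],
])

```text
time_s: 10.4
tool_pos: [481.9, 223.4, 3.5]
tool_rot: [3.141, -0.001, 0.455]
wrist_force: [-0.1, -0.6, -0.3]
width: 0.585
```

```bash
python3 look.py w7
```

```text
[481.9 223.4   3.5] [ 3.141e+00 -1.000e-03  4.550e-01] [-0.1 -0.6 -0.3] 0.5848692896213369 [-1.21846e+02  1.00900e+00  3.00000e-03]
```

View pics/w7.png

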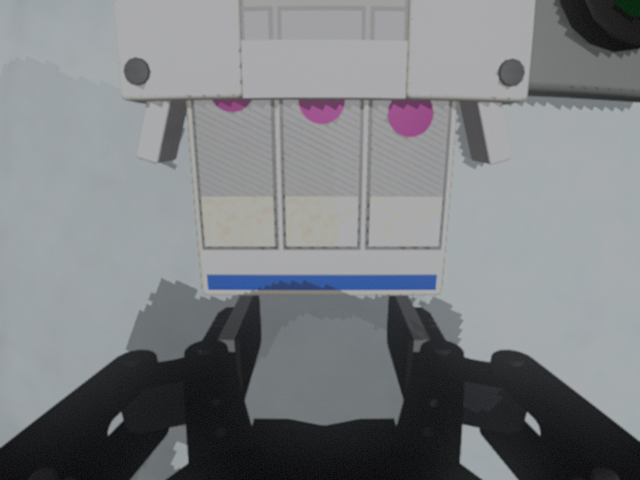

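View pics/w7s.png

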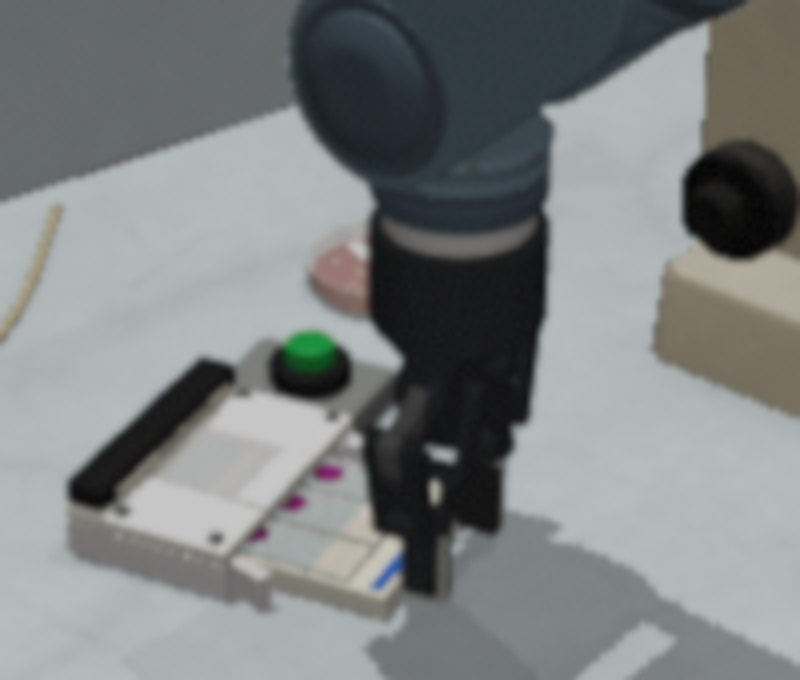

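Call:
arm_command([
  [6,0,0,0,0,0,-0.18],
  [6,0,0,0,0,0,-0.18],
  [6,0,0,0,0,0,-0.18],
  [6,0,0,0,0,0,-0.18],
  [4,0,0,0,0,0,-0.18],
  [3,0,0,0,0,0,-0.18],
  [1,0,0,0,0,0,-0.18],
  [0,0,0,0,0,0,-0.18],
])

```text
time_s: 11.5
tool_pos: [510.1, 237.2, 3.3]
tool_rot: [3.142, -0.0, 0.455]
wrist_force: [0.2, -0.1, 0.1]
width: 0.589
```

```bash
python3 look.py w8
```

```text
[510.1 237.2   3.3] [ 3.142 -0.     0.455] [ 0.2 -0.1  0.1] 0.588634052458875 [-9.0516e+01  1.1920e+00  3.0000e-03]
```

View pics/w8.png

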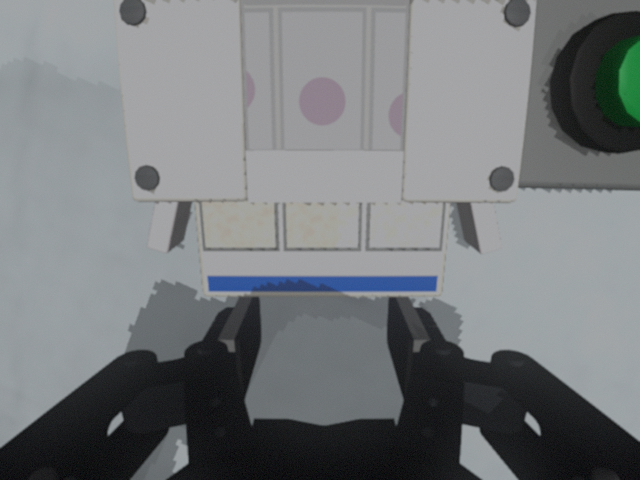

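No stop contact yet. I'll continue in 1 mm steps and watch the force.

Call:
arm_command([
  [1,0,0,0,0,0,-0.18],
  [1,0,0,0,0,0,-0.18],
  [1,0,0,0,0,0,-0.18],
  [0,0,0,0,0,0,-0.18],
])

```text
time_s: 12.1
tool_pos: [512.7, 238.6, 3.3]
tool_rot: [-3.142, -0.0, 0.455]
wrist_force: [-1.7, -0.1, 1.2]
width: 0.589
```

Call:
arm_command([
  [1,0,0,0,0,0,-0.18],
  [1,0,0,0,0,0,-0.18],
  [0,0,0,0,0,0,-0.18],
])

```text
time_s: 12.48
tool_pos: [512.7, 238.7, 2.9]
tool_rot: [-3.141, 0.005, 0.455]
wrist_force: [-6.9, -5.0, 6.2]
width: 0.588
```

```bash
python3 look.py w9
python3 - <<'E'
from fit2 import *
g=pickle.load(open("w9.pkl","rb")); crop(g,110,150,430,160,1.8,"pics/w9a.png")
E
```

```text
[512.7 238.7   2.9] [-3.141  0.005  0.455] [-6.9 -5.   6.2] 0.5880443210506597 [-8.7459e+01  1.3290e+00  3.0000e-03]
```

View pics/w9a.png

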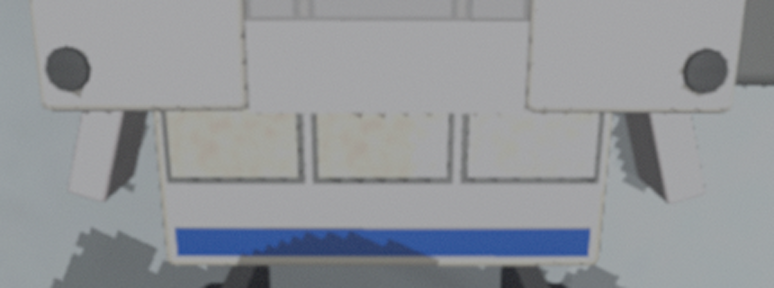

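View pics/w9s.png

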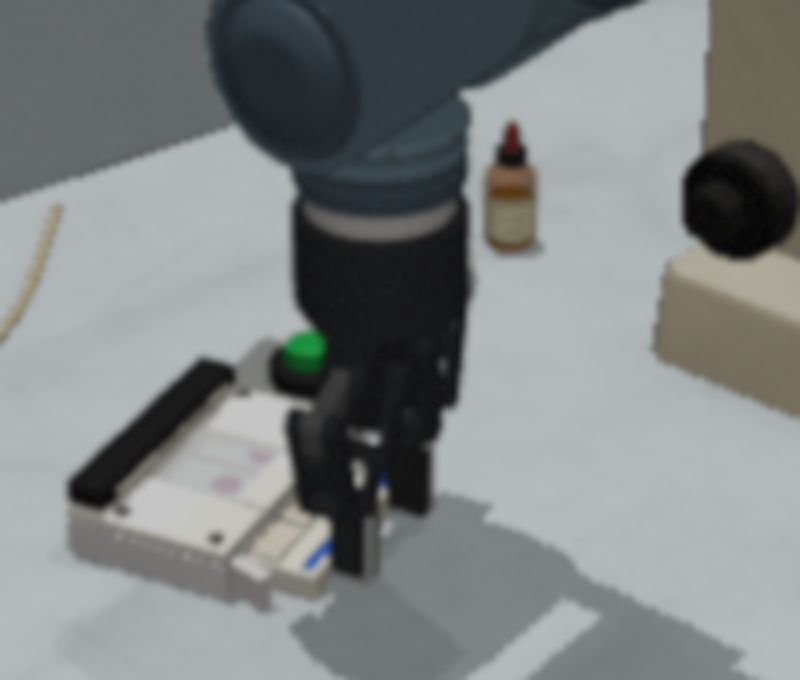

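Run:
```python
from fit2 import *
g=pickle.load(open("w9.pkl","rb")); B_=np.array([592,275.7,.452])
f=lambda u,z:[inb(B_,[*q[:2],0]).round(1)[:2] for q in unproj(g,(np.array(u)+.5)/1.8-.5+[110,150],z)]
print("deck",f([[45,109],[727,109]],26),"trail",f([[170,264],[603,264]],13.5),"tips",f([[75,193],[700,195]],18),"tips inner",f([[107,200],[668,202]],18))
```

```text
deck [array([-39.8,  60.5]), array([-39.6, -59.6])] trail [array([-74.8,  44.7]), array([-74.7, -44.3])] tips [array([-58. ,  60.7]), array([-58.2, -60.6])] tips inner [array([-59.4,  54.5]), array([-59.6, -54.4])]
```

The carrier is home: trailing edge at x = -74.8 mm, y about 0.2 mm, square. I'll back off, lift, shut the fingers and move over the button.

Call:
arm_command([
  [-6,0,0,0,0,0,-0.18],
  [-10,0,0,0,0,0,-0.18],
  [0,0,-40,0,0,0,-0.18],
  [0,0,-40,0,0,0,1],
  [0,0,0,0,0,0,1],
  [35,31,0,0,0,0,1],
  [35,31,0,0,0,0,1],
  [26,30,0,0,0,0,1],
  [0,0,0,0,0,0,1],
])

```text
time_s: 13.7
tool_pos: [628.0, 190.5, 82.1]
tool_rot: [-3.142, 0.0, 0.452]
wrist_force: [-0.1, -0.6, -0.2]
width: 0.002
```

```bash
python3 look.py w10
```

```text
[628.  190.5  82.1] [-3.142  0.     0.452] [-0.1 -0.6 -0.2] 0.002098344887986963 [ -4.797 -92.415   0.   ]
```

View pics/w10.png

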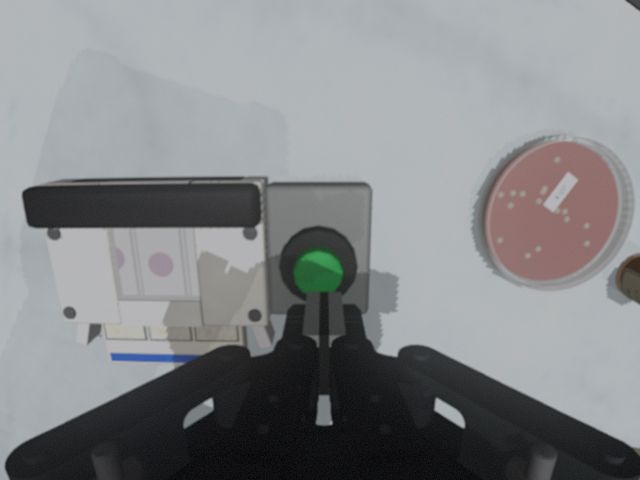

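View pics/w10s.png

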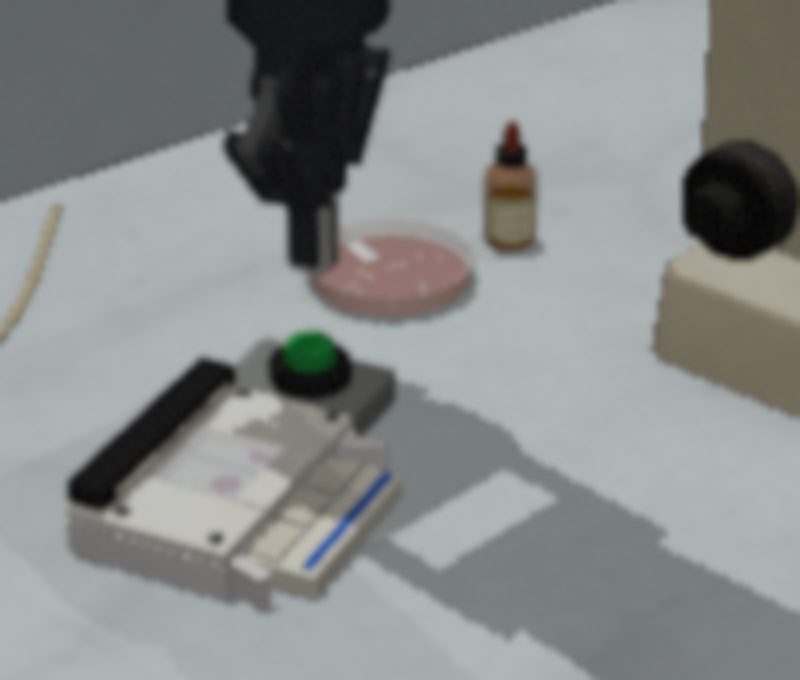

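Run:
```python
from fit2 import *
g=pickle.load(open("w10.pkl","rb")); B_=np.array([592,275.7,.452])
im=cv2.cvtColor(g["frame"],cv2.COLOR_RGB2HSV); m=cv2.inRange(im,(50,100,40),(80,255,255))
ys,xs=np.where(m>0); print(xs.min(),xs.max(),ys.min(),ys.max())
cx=(xs.min()+xs.max())/2; w=xs.max()-xs.min()+1
for z in (34,37,40):
    q=unproj(g,[[cx,ys.min()+w/2],[xs.min()-.5,ys.min()+w/2],[xs.max()+.5,ys.min()+w/2],[cx,ys.min()]],z); print(z,q[0].round(1),inb(B_,[*q[0][:2],0]).round(1),np.linalg.norm(q[1]-q[2]), inb(B_,[*q[3][:2],0]).round(1))
# housing
for z in (30,32): 
    q=unproj(g,[[318.5,227],[280,262],[357,262]],z); print([inb(B_,[*a[:2],0]).round(1)[:2] for a in q])
```

```text
293 343 246 293
34 [627.9 192.7  34. ] [ -4.  -90.3  -0.5] 26.542296203428613 [  9.9 -90.4  -0.5]
37 [628.9 193.2  37. ] [ -2.9 -90.4  -0.5] 26.123244265395837 [ 10.8 -90.4  -0.5]
40 [629.9 193.6  40. ] [ -1.7 -90.4  -0.5] 25.70419232736306 [ 11.7 -90.5  -0.5]
[array([ 18.9, -90.6]), array([ -0.1, -70.2]), array([-1.000e-01, -1.108e+02])]
[array([ 19.4, -90.7]), array([  0.6, -70.4]), array([   0.5, -110.7])]
```

Call:
arm_command([
  [2.8,-1.9,20,0,0,0,1],
  [0,0,18,0,0,0,1],
  [0,0,2,0,0,0,1],
  [0,0,2,0,0,0,1],
  [0,0,1,0,0,0,1],
  [0,0,0,0,0,0,1],
])

```text
time_s: 14.55
tool_pos: [628.7, 194.9, 40.8]
tool_rot: [3.141, -0.001, 0.455]
wrist_force: [-1.1, 1.1, 0.6]
width: -0.0
```

Call:
arm_command([
  [0,0,2,0,0,0,1],
  [0,0,2,0,0,0,1],
  [0,0,0,0,0,0,1],
])

```text
time_s: 14.92
tool_pos: [628.9, 194.9, 36.7]
tool_rot: [3.141, -0.001, 0.455]
wrist_force: [-0.1, 0.4, 3.1]
width: -0.0
```

Call:
arm_command([
  [0,0,2,0,0,0,1],
  [0,0,0,0,0,0,1],
])

```text
time_s: 15.18
tool_pos: [629.0, 194.9, 35.9]
tool_rot: [3.141, -0.0, 0.455]
wrist_force: [-4.1, 0.3, 11.0]
width: -0.003
```

Call:
arm_command([
  [0,0,2,0,0,0,1],
  [0,0,0,0,0,0,1],
])

```text
time_s: 15.42
tool_pos: [629.1, 194.9, 35.7]
tool_rot: [3.141, 0.0, 0.455]
wrist_force: [-9.3, -1.2, 21.1]
width: -0.002
```

```bash
python3 look.py w11
python3 - <<'E'
from h import *
s=get_image("scene"); crop(s,285,215,60,50,12,"pics/w11c.png")
E
```

```text
[629.1 194.9  35.7] [3.141 0.    0.455] [-9.3 -1.2 21.1] -0.0015127439595265866 [-1.9390e+00 -8.8832e+01  3.0000e-03]
```

View pics/w11.png

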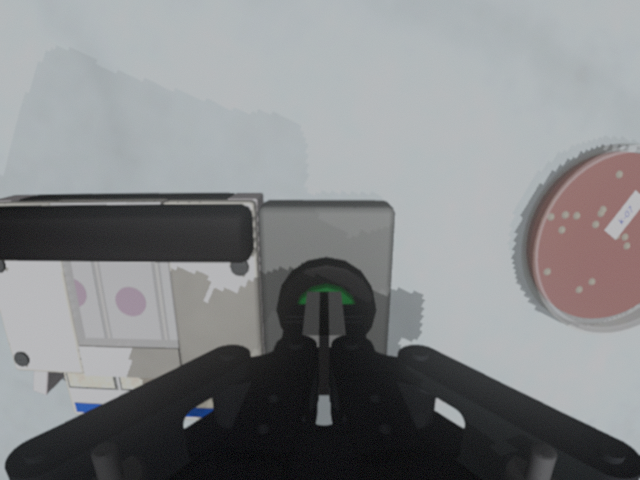

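View pics/w11c.png

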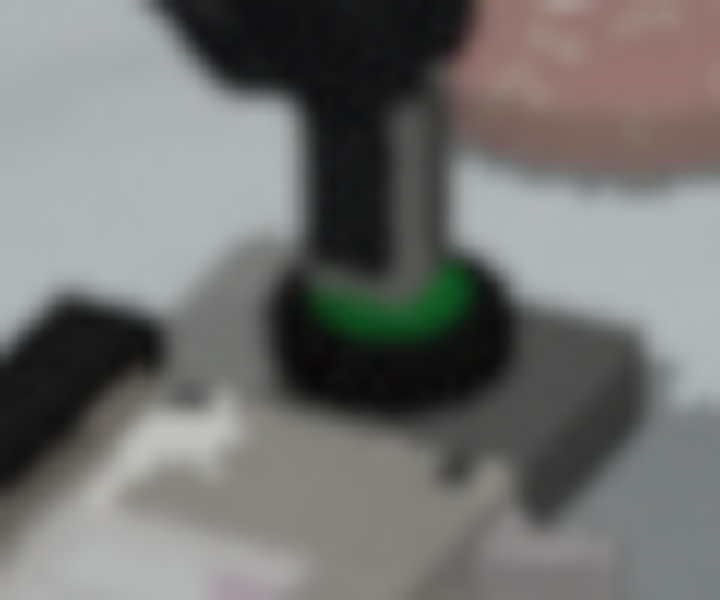

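The tip sits centred on the green button. It is stopped hard (21 N against a 4 N spring) after about 5–6 mm of travel. Now I'll lift off and retreat.

Call:
arm_command([
  [0,0,0,0,0,0,1],
  [0,0,-5,0,0,0,1],
  [0,0,-15,0,0,0,1],
  [0,0,-40,0,0,0,1],
  [0,0,-60,0,0,0,1],
  [20,0,-40,0,0,0,1],
  [0,0,0,0,0,0,1],
  [0,0,0,0,0,0,1],
])

```text
time_s: 16.58
tool_pos: [645.5, 203.4, 191.1]
tool_rot: [-3.141, 0.002, 0.455]
wrist_force: [0.2, 0.5, -0.9]
width: -0.002
```

```bash
python3 look.py w12
python3 - <<'E'
from h import *
g=pickle_load=None
import pickle
g=pickle.load(open("w12.pkl","rb")); crop(g,100,130,260,190,3,"pics/w12a.png")
E
```

```text
[645.5 203.4 191.1] [-3.141e+00  2.000e-03  4.550e-01] [ 0.2  0.5 -0.9] -0.002089212414999083 [ 1.6564e+01 -8.8426e+01  3.0000e-03]
```

View pics/w12a.png

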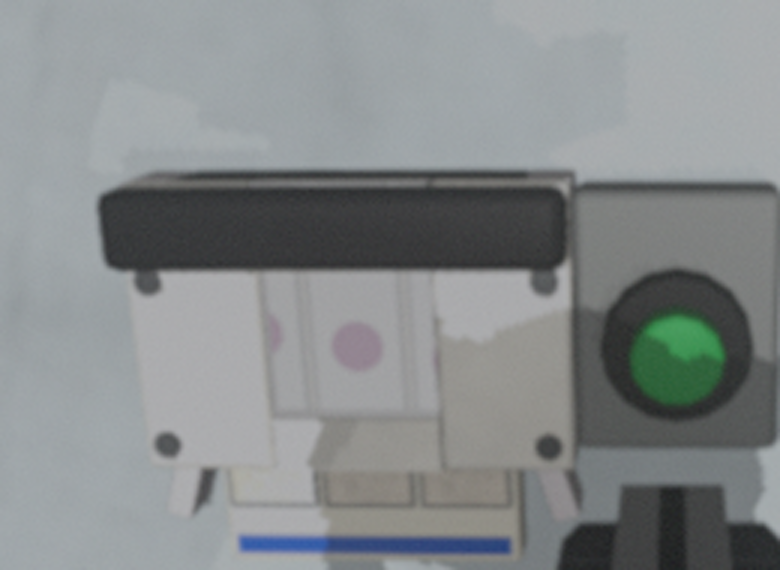

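View pics/w12s.png

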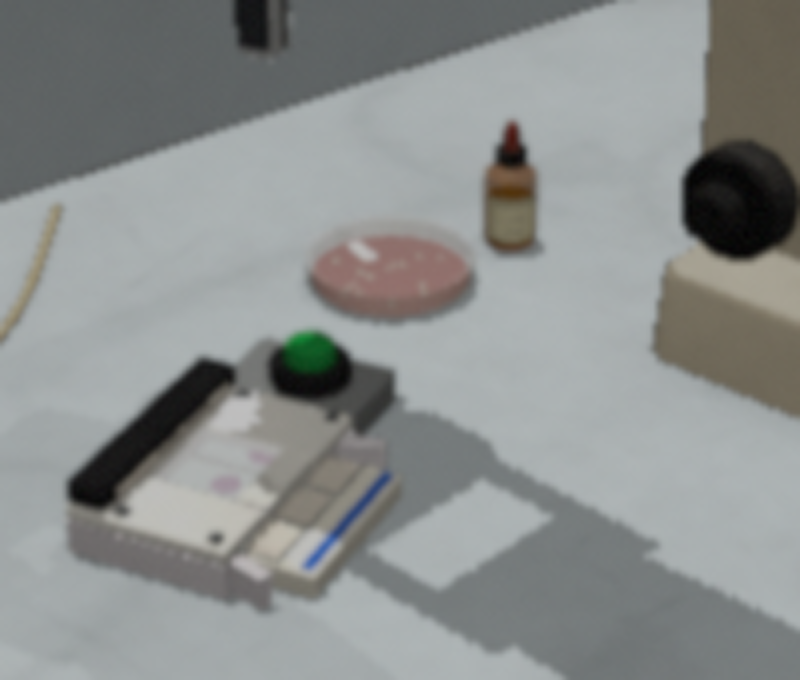

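Run:
```python
from fit2 import *
g=pickle.load(open("w12.pkl","rb")); B_=np.array([592,275.7,.452])
f=lambda u,z:[inb(B_,[*q[:2],0]).round(1)[:2] for q in unproj(g,(np.array(u)+.5)/3-.5+[100,130],z)]
print("deck",f([[152,466],[572,467]],26),"trail",f([[225,556],[519,553]],13.5))
t=telemetry.sense(); print(t["time_s"],t["joint_velocities"].round(3),bot.hand_in())
```

```text
deck [array([-39.4,  61. ]), array([-38.9, -60.9])] trail [array([-74.2,  47.9]), array([-72.2, -42.9])]
the job is handed in; nothing more can be done
16.675 [ 0.001  0.004  0.     0.001 -0.001 -0.   ] None
```

I pushed the carrier fully home under the bridge, then pressed the green button to its stop and let it go. The job was handed in at 16.7 s with the arm clear and still. `hand_in` gives no verdict.

**How it was done:** One sideways push with the closed fingers moved the carrier about 17 mm to the middle line. A square two-finger push on the trailing edge then slid it in until it met the stop, where motion ended and the force rose to about 8 N. I backed off and lifted before going to the button, and pressed it until it stopped hard at 21 N.

**Last checks:**
- **Carrier:** At the stop, the trailing edge measured 74.8 mm in front of the bridge's origin (75 is nominal). It was 0.2 mm off the middle and square.
- **After the button press:** A rougher view showed the edge at 72–74 mm, about 2 mm off the middle and about 0.02 rad askew. Its corners were hard to read because of shadow. This differs from the first measurement by 1–3 mm, but it is still inside the limits.
- **Button:** I judged it fully down from the force and 5–6 mm of fingertip travel, since its joint value can't be read. The last picture shows it back up.
- **Other things:** The petri dish and the bottle look unmoved in that picture. The coverslip box was out of frame, and I did not check it at the end.

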